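Hook the pin basket out of the deep pot and set it in the fixture nest

TASK

Take the hook rod from its stand, fish the little pin basket out of the deep narrow pot by its swinging handle, and seat it flat and upright inside the low frame on the fixture plate. Go gently, feeling for the handle: do not force the rod against the handle or the pot, do not spill, drop or slam the basket, and touch it only with the rod. Then unhook, hang the rod back in its stand and let go, leaving the other things on the bench alone.

Things in the scene. Friction and masses are not known exactly. Their poses are not given: they have to be found in the camera images.
- pot: Deep narrow fixed pot of plain sheet steel, open at the top; outside 84 (x) by 92 (y), 140 mm high, walls 4 mm, so 76 (x) by 84 (y) inside. Origin: centre of its underside, on the bench.
- ledges (a point): Point in the pot midway between its two ledges, 48 mm above the bench, at their tops' height; axes as the pot's. Each x wall has a ledge 8 mm deep, 60 mm long in y, that carries one lug of the basket; stops 4 mm high stand on the ledges 22 mm either side of the middle.
- basket: Small dark steel basket of pins, 56 (x) by 44 (y) by 36 mm high, 0.2 to 0.5 kg; the pins are fixed, below its rim. Same either way round. Origin: centre of its underside. Lugs 36 mm wide (y), underside at 30 mm, reach 36 mm either way along x. It hangs by them on the pot's ledges, centred in the pot, underside 18 mm above the bench, axes as the pot's.
- pivots (a point): Midway between the pivots of the basket's handle, 34 mm above its underside, basket axes. The handle is a U of 6 mm wire: arms at x = +-25 mm, joined by a straight bar along x, centre line 48 mm from the pivots. It swings loosely (damped) to +y or -y, 0.45 rad each way, and its arms spring 1 mm in length per 3 N. Carried, the basket swings plumb under the bar, which is then 82 mm above its underside.
- handle_stops (a point): Same point as pivots. The handle has fallen against one of its two stops: the bar lies 21 mm to +y or to -y of the middle, centre line 77 mm above the basket's underside. Which side is NOT measured: feel for it with the rod (a hook lowered on that side lands on the bar before it is deep enough) or look.
- rod: Steel hook rod with black handle, 138 mm long, 0.2 kg, hanging upright in the stand. Origin: underside of the hook, on the shank's axis; z up the rod. The shank is 6 mm thick (x) and 24 wide (y) up to 22 mm, then 8 mm square. Collar 26 mm square at 80 to 85 mm; handle from 85 to 138 mm, a block 24 mm square, to be pinched along x or y at about 115 mm.
- throat (a point): Bottom of the hook's throat, on the rod 8.5 mm to -x of the axis, 5 mm above the underside; rod axes. The hook is a bent flat strip 24 mm wide (y). Its toe points to the rod's -x, 5 mm thick, and ends 19 mm from the axis in a 5 mm thick upturned lip, top 13 mm above the underside. Throat 11 mm wide, 3 to 14 mm from the axis. A heel, as thick as the toe, reaches 14 mm to +x.
- stand: Fixed stand for the rod, base 120 by 100 mm. Origin: underside of its base, straight below the hanging rod's axis; the rod's origin hangs 30 mm above it, axes as the stand's. A post 50 mm wide (y) stands 50 mm to +x of the rod's axis, no higher than the fork.
- fork (a point): On the rod's axis at the top of the stand's fork, 110 mm above the bench, stand axes. Fork plate 6 mm thick, slot 12 mm wide, open to -x; prongs reach 16 mm to -x of this point. The rod's collar rests on the prongs, shank in the slot. To free it lift 10 mm and draw it 40 mm to -x; hang it back the reverse way.
- fixture: Fixed dark steel fixture plate, 175 (x) by 130 (y) by 15 mm, reaching from 55 mm to -x to 120 mm to +x of its origin, with a low aluminium frame round the nest and a toggle clamp 85 mm to +x, whose top is 90 mm above the bench. Origin: on the bench, below the middle of the frame.
- nest (a point): Middle of the plate's top face inside the fixture's low frame, 15 mm above the bench, axes as the fixture's. The frame is 64 (x) by 52 mm (y) inside and 8 mm high; the basket belongs in it with its underside on the plate, its x along the fixture's x (either way round).
- oil_bottle: White oil bottle, 52 mm across, 130 mm high, on the bench beside the work. Origin: centre of its underside. Leave alone.
- pin_bin: Open grey plastic bin, 110 by 90 by 45 mm, on the bench. Origin: centre of its underside. Leave alone.
- spare_clamp: Loose spare toggle clamp with a red grip, 40 by 34 mm base, about 75 mm high, on the bench. Origin: centre of its underside. Leave alone.
Mind the look-alikes: they are no part of the job. Leave any white look-alike of the stand alone. Leave any orange look-alike of the basket alone.

How it is judged:
By the outcome, as a careful person would: the job done as asked, in the order asked, and still so for the second after the job is handed in, with the robot touching nothing.
It also fails if it takes over 72 s, if anything falls off the work surface, if the arm or the gripper's body presses on something with over 40 N, if the wrist force passes 120 N, or if a joint passes its speed limit or range.

ROBOT

A 7-joint arm with a two-finger parallel gripper is mounted at the origin on the work surface. World frame = base frame: x ahead of the robot, y to its left, z up, the work surface at z = 0. Lengths are in m, angles in rad, forces in N, time in s.
With the tool pointing down it reaches from about 0.425 to 0.925 m from the base axis. Payload 6.8 kg.
Tool frame: the origin (TCP) lies at the very end of the fingers, on their centre line; the grasp point (between the pads) lies 19 mm behind it; z points along the fingers, x is the direction in which the jaws open and shut, and the axes are right-handed (so a half turn about z gives the same grasp; the last joint's range is limited). The gripper opens to 85 mm and grips with 20 to 120 N. Pads are 22 mm wide; open, the fingers measure 114 mm over their backs; the gripper's body (76 mm by 85 mm) begins 54 mm behind the grasp point. The pads swing forward as they close: fully open they stand 13 mm farther back than shut.
Start: joints at [-1.23, 0.477, 0.022, 1.555, -0.011, 1.109, -0.083], TCP at [0.293, 0.608, 0.202] pointing down, gripper open.
Joint ranges: [-2.96, 2.96], [-0.34, 2.1], [-1.41, 1.46], [0.24, 2.44], [-1.37, 4.51], [0.17, 1.92], [-2.96, 2.96]. Speed limits (rad/s): [2.39, 2.39, 3.14, 3.14, 3.14, 3.14, 3.14].

INTERFACE

Orientations are given as a rotation vector (axis times angle).
In Python, from bench import get_obs, imaging, hand_in gives the robot as it stands.
- The arm moves only by the tool send_rows, never from a script. Its argument "motion" is a list of rows, each an object with "dp": the shift along the world's x, y, z in m, a list of three; "rot": the turn, a rotation vector about the world's x, y, z in rad, a list of three; "grip": the finger opening in m, from 0 to 0.0854. In form: [{"dp": [dx, dy, dz], "rot": [ax, ay, az], "grip": grip}, ...]. A call has 1 to 20 rows; each row shifts and turns the pose as measured when the row begins; what a row does not reach is not made up. A row lasts 1/8 s, in which the tool goes at most 62.5 mm and 10.7 degrees, less where a joint would pass 70% of its speed; a pose out of reach is approached as far as the arm can. A call is refused whole if a number of a shift passes 0.0625 or a number of a turn 0.188, either way. A call with a gripper value outside its range is refused whole. The fingers move at their own pace and stop on an object; "grip_force" is the grip in N (left out, the last holds). Time passes only in rows, so rows that do not move let the fingers close. It gives the time, the measured TCP pose, the force and the opening at its end, in the units of the state.
- get_obs(): the state, without advancing time (a new reading comes with each control period).
- imaging.grab_frame(name): name is "scene" or "top" or "wrist"; returns a dict with "img" (400x640x3 uint8, red, green, blue), "fx", "fy", "cx", "cy" (pixels), "R" (3x3) and "t" (3): a world point X has camera coordinates R X + t. Camera axes: x right, y down, z forward; pixel columns grow to the right and rows downward; lengths in m; the calibration is good to about 2 mm. A picture is of the moment at which its call begins. There is no depth.
- hand_in(): hands the job in, once; it reports no verdict.
The state is a dict: "clock": time; "joints": joint angles; "qvel": joint speeds; "tau": joint torques, N m; "tcp_pos": TCP position; "orientation": TCP orientation; "contact_force": force on the tool from outside, world axes, zero at the start; "moment": the same for the moment, N m; "grip_width": finger opening in m.
Only numpy, scipy, OpenCV 4.12 (cv2) and the standard library are available. Lean on these libraries where they do the work, as an engineer would, in place of code of your own. Each camera call takes 0.05 s, during which the arm holds its last target. There are 200 camera calls.

## Working session

There is one attempt and no reset: what is moved stays moved. The work goes in short steps, Python scripts to look and compute and a tool call to move; the robot and the scene stay as the last step left them, time stands still between calls to the robot, and variables do not carry over. Pictures are saved under pics/ and viewed, about 8 in all and at most 12, crops included, and the job is handed in when it is done.

Besides the shell and the picture viewer there is one more tool, called after "Emit:" by a JSON object that holds its "name" and its "arguments". send_rows: Moves the arm, as the interface text tells. Its arguments: {"type":"object","properties":{"motion":{"type":"array","items":{"type":"object","properties":{"dp":{"type":"array","items":{"type":"number"}},"rot":{"type":"array","items":{"type":"number"}},"grip":{"type":"number"}}}},"grip_force":{"type":"number"}},"required":["motion"]}

```bash
mkdir -p pics; ls; python3 - <<'E'
from bench import get_obs, imaging
import cv2,json
o=get_obs(); print({k:o[k] for k in ('clock','tcp_pos','orientation','contact_force','grip_width')})
import numpy as np
for n in ('scene','top'):
    f=imaging.grab_frame(n); cv2.imwrite(f'pics/{n}0.png',f['img'][:,:,::-1]); np.savez(f'pics/{n}0.npz',**f)
    print(n,f['fx'],f['fy'],f['cx'],f['cy'],(-f['R'].T@f['t']).round(3),f['R'].round(3).tolist())
E
```

```text
pics
{'clock': 0.0, 'tcp_pos': array([0.29258195, 0.60755754, 0.20051173]), 'orientation': array([ 2.65910244e+00,  1.67086352e+00, -2.35161232e-03]), 'contact_force': array([ 0.09465188, -0.09914317,  0.52075609]), 'grip_width': 0.0853399975175804}
scene 375.47333118811764 375.47333118811764 319.87209796473377 193.65838293230092 [0.943 0.655 0.925] [[-0.87, 0.494, -0.002], [0.369, 0.647, -0.667], [-0.328, -0.581, -0.745]]
top 424.39136369332806 424.39136369332806 320.23976259866106 198.1155958898115 [0.426 0.008 1.192] [[0.011, -0.999, 0.031], [-0.989, -0.016, -0.146], [0.147, -0.029, -0.989]]
```

View pics/top0.png

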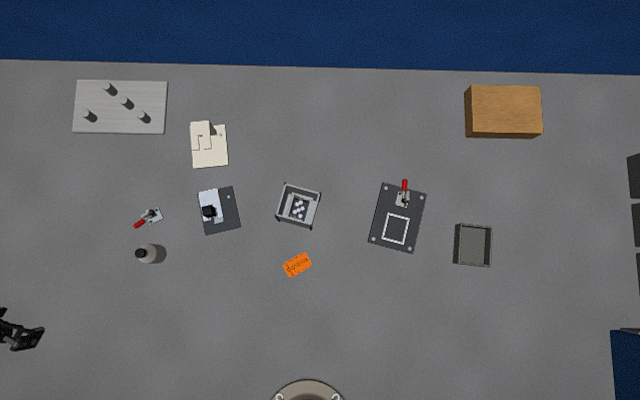

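View pics/scene0.png

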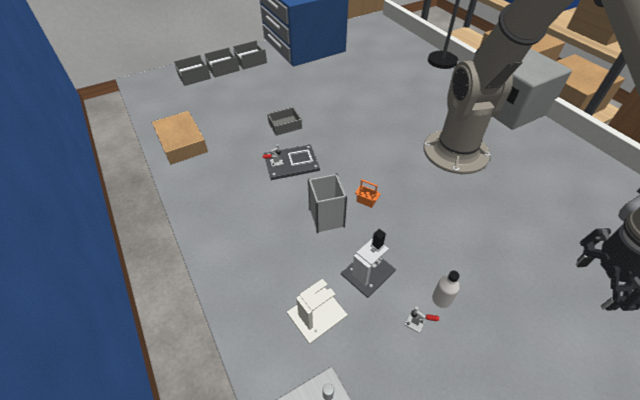

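Top view, where image up is +x and image left is +y:
- **Stand with the rod:** dark base at (219,210), black rod handle at (209,211). The white look-alike stand at (208,144) is empty.
- **Pot:** at (298,205), with the dark basket inside. The orange look-alike basket is at (297,264), outside the pot.
- **Fixture:** at (397,217), with its frame at (395,229).

I'll enlarge the three that matter to confirm them.

```bash
python3 - <<'E'
import cv2,numpy as np
a=cv2.imread('pics/top0.png'); s=cv2.imread('pics/scene0.png')
def c(im,x,y,w,h,k): return cv2.resize(im[y:y+h,x:x+w],None,fx=k,fy=k,interpolation=cv2.INTER_CUBIC)
r1=np.hstack([c(a,190,175,60,66,4.4444)[:290,:266],c(a,268,175,60,66,4.4444)[:290,:266],c(a,362,175,66,84,3.5)[:290,:231]])
r2=np.hstack([c(s,335,220,70,80,3.6)[:288,:252],c(s,295,165,90,80,3.6)[:288,:300],c(s,260,140,70,80,3.6)[:288,:211]])
w=min(r1.shape[1],r2.shape[1]); cv2.imwrite('pics/crop1.png',np.vstack([r1[:,:w],r2[:,:w]]))
E
```

```text
(no output)
```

View pics/crop1.png

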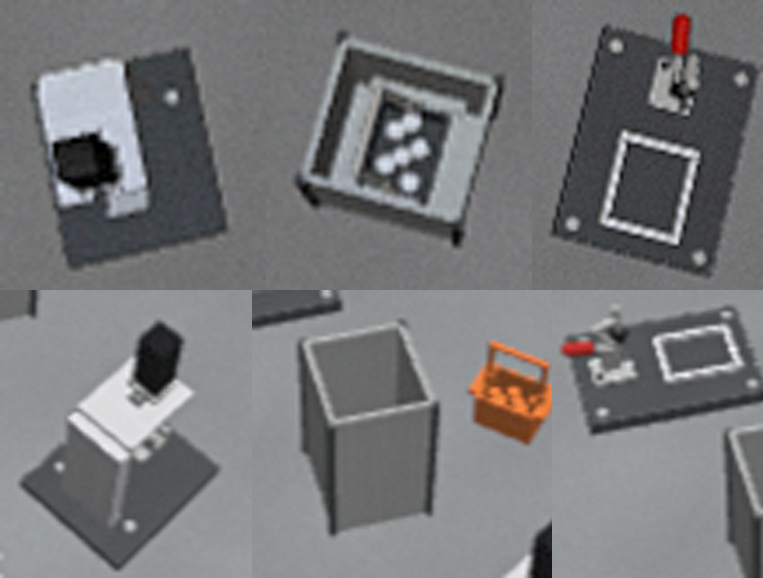

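```bash
cat > h.py <<'E'
import numpy as np, cv2
from scipy.spatial.transform import Rotation as Ro
def ray(f,px,z):
    px=np.atleast_2d(px).astype(float)
    d=np.c_[(px[:,0]-f['cx'])/f['fx'],(px[:,1]-f['cy'])/f['fy'],np.ones(len(px))]@f['R']
    c=-f['R'].T@f['t']; return c+d*((z-c[2])/d[:,2])[:,None]
def proj(f,X):
    p=np.atleast_2d(X)@f['R'].T+f['t']; return np.c_[f['fx']*p[:,0]/p[:,2]+f['cx'],f['fy']*p[:,1]/p[:,2]+f['cy']]
def quad(f,px,z):
    "corners in order; centre, edges, angle of edge 0->1"
    P=ray(f,px,z)[:,:2]; e=np.roll(P,-1,0)-P
    return P.mean(0).round(4),np.linalg.norm(e,axis=1).round(3),np.degrees(np.arctan2(e[:,1],e[:,0])).round(1)
def load(n): return dict(np.load(f'pics/{n}.npz'))
def snap(n,out):
    from bench import imaging
    f=imaging.grab_frame(n); cv2.imwrite(f'pics/{out}.png',f['img'][:,:,::-1]); np.savez(f'pics/{out}.npz',**f); return f
E
python3 - <<'E'
from h import *
from bench import get_obs
f=load('top0'); s=load('scene0')
print('pot',quad(f,[(285.8,182.9),(320.6,191.9),(311.7,225.6),(276.8,215.1)],.14))
s2=lambda x,y:(295+(x-252)/3.6,165+(y-290)/3.6)
print('pot scene',quad(s,[s2(300,340),s2(402,322),s2(438,400),s2(333,420)],.14))
print('frame',quad(f,[(387.7,212.7),(410,218.4),(403.7,244.4),(382,238.4)],.023))
print('stand base3',ray(f,[(231.6,185.8),(241.1,227.2),(205.7,235.3)],.008))
print('rod top',ray(f,[(209,211)],.168))
print('rod top scene',ray(s,[(335+160/3.6,220+(340-290)/3.6)],.168))
print('fixture',quad(f,[(362+(605-532)/3.5,175+27/3.5),(362+(755-532)/3.5,175+65/3.5),(362+(710-532)/3.5,175+277/3.5),(362+(553-532)/3.5,175+233/3.5)],.015))
print(Ro.from_rotvec(get_obs()['orientation']).as_matrix().round(2))
E
```

```text
pot (array([0.5671, 0.0307]), array([0.09 , 0.088, 0.091, 0.084]), array([-103.8,  166. ,   74. ,  -14. ]))
pot scene (array([0.5667, 0.0318]), array([0.085, 0.089, 0.084, 0.089]), array([ 164.1,   77. ,  -15.6, -102. ]))
frame (array([ 0.518 , -0.2368]), array([0.064, 0.075, 0.062, 0.073]), array([-103.6,  165.3,   75.3,  -13.1]))
stand base3 [[0.63284744 0.22331399 0.008     ]
 [0.51664698 0.19222328 0.008     ]
 [0.4929263  0.28862112 0.008     ]]
rod top [[0.54241735 0.24568972 0.168     ]]
rod top scene [[0.54783023 0.25397005 0.168     ]]
fixture (array([ 0.5488, -0.2434]), array([0.125, 0.175, 0.129, 0.172]), array([-103.5,  166.7,   75.1,  -14.5]))
[[ 0.43  0.9  -0.  ]
 [ 0.9  -0.43 -0.  ]
 [-0.    0.   -1.  ]]
```

```bash
python3 - <<'E'
from h import *
from bench import get_obs
f=snap('wrist','w0'); o=get_obs(); T=Ro.from_rotvec(o['orientation']).as_matrix()
c=-f['R'].T@f['t']; print(f['fx'],f['cx'],f['cy'],'cam in tool',(T.T@(c-o['tcp_pos'])).round(3),(T.T@f['R'].T).round(3).tolist())
E
```

```text
291.00274193142207 322.77502170812437 202.8648180997563 cam in tool [ 0.001 -0.073 -0.172] [[1.0, -0.0, 0.0], [0.0, 0.957, 0.289], [-0.0, -0.289, 0.957]]
```

Emit:
{"name": "send_rows", "arguments": {"motion": [{"dp":[0.02,-0.03,0.03],"rot":[0,0,0.175],"grip":0.06},{"dp":[0.025,-0.04,0.03],"rot":[0,0,0.175],"grip":0.06},{"dp":[0.025,-0.04,0.03],"rot":[0,0,0.175],"grip":0.06},{"dp":[0.025,-0.04,0.03],"rot":[0,0,0.175],"grip":0.06},{"dp":[0.025,-0.041,0],"rot":[0,0,0],"grip":0.06},{"dp":[0.025,-0.041,0],"rot":[0,0,0],"grip":0.06},{"dp":[0.025,-0.041,0],"rot":[0,0,0],"grip":0.06},{"dp":[0.025,-0.041,0],"rot":[0,0,0],"grip":0.06},{"dp":[0.025,-0.041,0],"rot":[0,0,0],"grip":0.06},{"dp":[0.025,-0.041,0],"rot":[0,0,0],"grip":0.06},{"dp":[0.025,-0.041,0],"rot":[0,0,0],"grip":0.06},{"dp":[0.025,-0.041,0],"rot":[0,0,0],"grip":0.06},{"dp":[0.025,-0.041,0],"rot":[0,0,0],"grip":0.06},{"dp":[0.025,-0.041,0],"rot":[0,0,0],"grip":0.06},{"dp":[0,0,0],"rot":[0,0,0],"grip":0.06},{"dp":[0,0,0],"rot":[0,0,0],"grip":0.06}]}}

```text
clock: 2.15
tcp_pos: [0.6411, 0.026, 0.3191]
orientation: [1.89, 2.504, -0.012]
contact_force: [-0.4, -0.0, -0.8]
grip_width: 0.06
```

```bash
python3 - <<'E'
from h import *
from bench import get_obs
f=snap('wrist','w1'); o=get_obs(); print(o['tcp_pos'],o['joints'].round(2),o['contact_force'])
p=proj(f,[(0.567,.031,.14)])[0]; print(p)
x0,y0=int(p[0])-75,int(p[1])-65; x0=max(0,x0);y0=max(0,y0);print(x0,y0)
cv2.imwrite('pics/w1c.png',cv2.resize(f['img'][y0:y0+140,x0:x0+160,::-1],None,fx=4.25,fy=4.25,interpolation=cv2.INTER_CUBIC))
E
```

```text
[0.64105796 0.02552752 0.31915884] [-0.3   0.34  0.21  1.5  -0.07  1.31  1.77] [-0.33225093  0.86337039  0.41638762]
[344.86060513 117.96494597]
269 52
```

View pics/w1c.png

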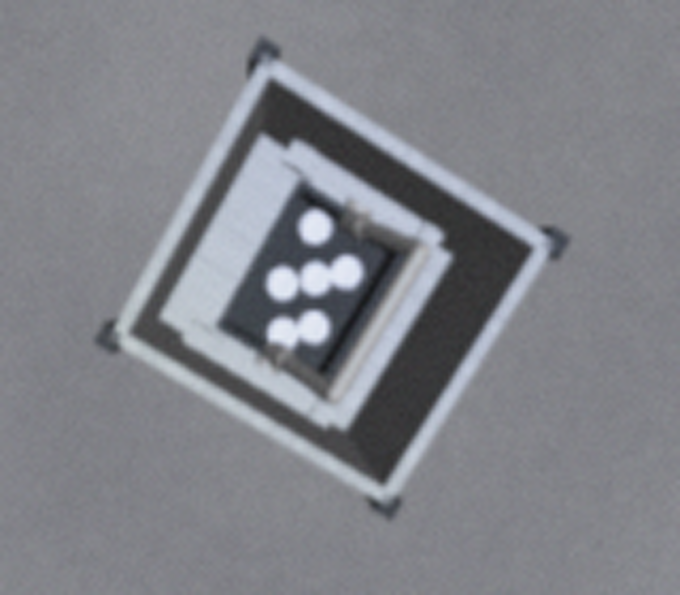

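The handle bar is plainly visible in the crop, running from (335,395) to (428,250). That is the image right, towards world +y, so the handle has fallen to the pot's +y side. Now to compute numbers.

```bash
python3 - <<'E'
from h import *
f=load('w1'); g=lambda *L:[(269+x/4.25,52+y/4.25) for x,y in L]
print('rim',quad(f,g((266,62),(551,240),(387,500),(118,335)),.14))
b=ray(f,g((338,393),(426,252)),.095); print('bar',b.round(4),np.degrees(np.arctan2(*(b[0]-b[1])[[1,0]])), np.linalg.norm(b[0]-b[1]))
m=b.mean(0)[:2]
for yaw in (-14,): 
  y=np.radians(yaw); print('mid - 21*potY =',m-0.021*np.array([-np.sin(y),np.cos(y)]))
print('lug tops corners?',ray(f,g((295,140),(440,240),(340,430),(170,320)),.052).round(4))
print('stand/rod in view?',proj(f,[(.543,.25,.168),(.543,.25,.11)]).round(0))
E
```

```text
rim (array([0.5688, 0.0339]), array([0.089, 0.082, 0.089, 0.08 ]), array([  76.2,  -14.5, -105.3,  165.6]))
bar [[0.5977 0.0487 0.095 ]
 [0.5498 0.0618 0.095 ]] -15.399576194611003 0.04965431859384109
mid - 21*potY = [0.56867362 0.03486701]
lug tops corners? [[ 0.5258  0.0148  0.052 ]
 [ 0.5425  0.0709  0.052 ]
 [ 0.6126  0.0575  0.052 ]
 [ 0.5928 -0.01    0.052 ]]
stand/rod in view? [[544. 153.]
 [511. 148.]]
```

Emit:
{"name": "send_rows", "arguments": {"motion": [{"dp":[-0.016,0.037,-0.005],"rot":[0,0,-0.024],"grip":0.06},{"dp":[-0.016,0.037,-0.005],"rot":[0,0,0],"grip":0.06},{"dp":[-0.016,0.037,-0.005],"rot":[0,0,0],"grip":0.06},{"dp":[-0.016,0.037,-0.005],"rot":[0,0,0],"grip":0.06},{"dp":[-0.016,0.037,-0.01],"rot":[0,0,0],"grip":0.06},{"dp":[-0.016,0.037,-0.01],"rot":[0,0,0],"grip":0.06},{"dp":[0,0,-0.01],"rot":[0,0,0],"grip":0.06},{"dp":[0,0,0],"rot":[0,0,0],"grip":0.06}]}}

```text
clock: 3.2
tcp_pos: [0.5339, 0.2642, 0.2688]
orientation: [1.901, 2.498, -0.009]
contact_force: [-0.5, -0.8, -0.0]
grip_width: 0.0601
```

```bash
python3 - <<'E'
from h import *
from bench import get_obs
f=snap('wrist','w2'); o=get_obs(); r=o['orientation'];print(o['tcp_pos'],np.degrees(2*np.arctan2(r[1],r[0])),r)
p=proj(f,[(0.545,.25,.168)])[0]; print(p)
x0,y0=int(p[0])-90,int(p[1])-80; x0=max(0,x0);y0=max(0,y0);print(x0,y0)
cv2.imwrite('pics/w2c.png',cv2.resize(f['img'][y0:y0+160,x0:x0+190,::-1],None,fx=4,fy=4,interpolation=cv2.INTER_CUBIC)[:600,:800])
E
```

```text
[0.5340843  0.26481199 0.26934021] 105.4696705632098 [ 1.90098929  2.49855502 -0.00693538]
[305.30445838 200.2185641 ]
215 120
```

View pics/w2c.png

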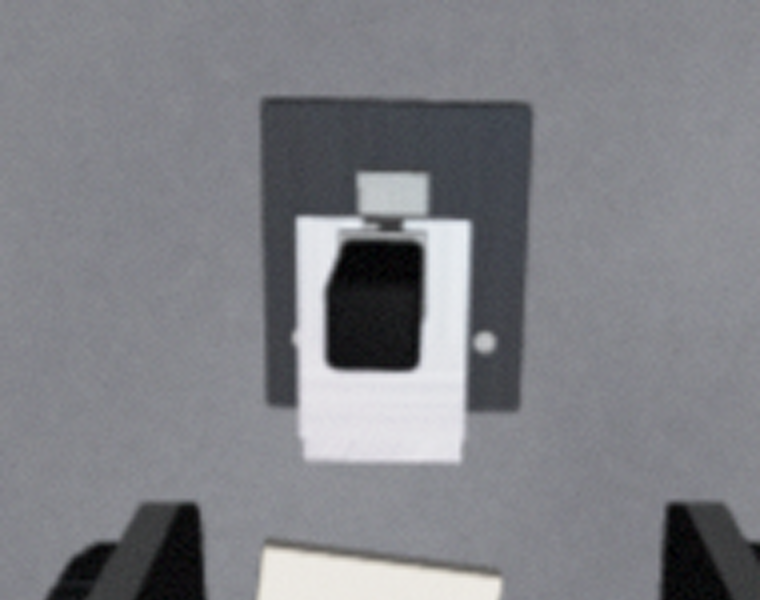

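The crop shows the dark stand with the grey hook toe at (392,193) pointing to -x. The black handle top spans (327,288) to (420,370), and the grip is well centred between the fingers.

```bash
python3 - <<'E'
from h import *
f=load('w2'); g=lambda *L:[(215+x/4,120+y/4) for x,y in L]
print('top',quad(f,g((327,286),(422,286),(419,370),(328,370)),.168))
print('collar back edge',ray(f,g((338,231),(427,231)),.115))
print('base',quad(f,g((263,98),(532,102),(520,410),(267,405)),.008))
print('plate front',quad(f,g((297,216),(471,220),(462,462),(305,462)),.110))
print('toe',ray(f,g((357,172),(430,173)),.043).round(4), ray(f,g((357,172),(430,173)),.036).round(4))
E
```

```text
top (array([0.546 , 0.2535]), array([0.023, 0.021, 0.023, 0.021]), array([ 105.5,   13.3,  -74.4, -165.4]))
collar back edge [[0.53663683 0.23755267 0.115     ]
 [0.5298472  0.26200883 0.115     ]]
base (array([0.5654, 0.2583]), array([0.099, 0.12 , 0.1  , 0.12 ]), array([ 104.6,   14.6,  -75.6, -166.2]))
plate front (array([0.5673, 0.2589]), array([0.05 , 0.075, 0.048, 0.077]), array([ 104.2,   13.9,  -74.4, -164.6]))
toe [[0.5309 0.2367 0.043 ]
 [0.5246 0.261  0.043 ]] [[0.5321 0.2366 0.036 ]
 [0.5256 0.2612 0.036 ]]
```

Emit:
{"name": "send_rows", "arguments": {"motion": [{"dp":[0.012,-0.0115,-0.01],"rot":[0,0,-0.018],"grip":0.06},{"dp":[0,0,-0.03],"rot":[0,0,0],"grip":0.06},{"dp":[0,0,-0.03],"rot":[0,0,0],"grip":0.06},{"dp":[0,0,-0.02],"rot":[0,0,0],"grip":0.06},{"dp":[0,0,0],"rot":[0,0,0],"grip":0.06}], "grip_force": 60}}

```text
clock: 3.88
tcp_pos: [0.5531, 0.2432, 0.1774]
orientation: [1.939, 2.462, -0.004]
contact_force: [-0.3, -0.1, 0.3]
grip_width: 0.0601
```

Emit:
{"name": "send_rows", "arguments": {"motion": [{"dp":[-0.007,0.01,0],"rot":[0,0,0.014],"grip":0.06},{"dp":[0,0,0],"rot":[0,0,0],"grip":0.06},{"dp":[0,0,0],"rot":[0,0,0],"grip":0.06}]}}

```text
clock: 4.25
tcp_pos: [0.5481, 0.2531, 0.1798]
orientation: [1.923, 2.472, 0.002]
contact_force: [0.3, -0.4, -0.3]
grip_width: 0.0602
```

Emit:
{"name": "send_rows", "arguments": {"motion": [{"dp":[-0.002,0,-0.015],"rot":[0,0,0],"grip":0.06},{"dp":[0,0,-0.015],"rot":[0,0,0],"grip":0.06},{"dp":[0,0,-0.012],"rot":[0,0,0],"grip":0.06},{"dp":[0,0,-0.006],"rot":[0,0,0],"grip":0.06},{"dp":[0,0,0],"rot":[0,0,0],"grip":0.06},{"dp":[0,0,0],"rot":[0,0,0],"grip":0.06}]}}

```text
clock: 5.0
tcp_pos: [0.5456, 0.2529, 0.1281]
orientation: [1.923, 2.473, 0.0]
contact_force: [0.2, 0.3, 0.1]
grip_width: 0.0602
```

Well centred. Close on the handle.

Emit:
{"name": "send_rows", "arguments": {"motion": [{"dp":[0,0,-0.003],"rot":[0,0,0],"grip":0.03},{"dp":[0,0,0],"rot":[0,0,0],"grip":0.02},{"dp":[0,0,0],"rot":[0,0,0],"grip":0.02},{"dp":[0,0,0],"rot":[0,0,0],"grip":0.02},{"dp":[0,0,0],"rot":[0,0,0],"grip":0.02},{"dp":[0,0,0],"rot":[0,0,0],"grip":0.02}], "grip_force": 70}}

```text
clock: 5.75
tcp_pos: [0.5463, 0.2529, 0.1258]
orientation: [1.923, 2.472, 0.003]
contact_force: [0.2, 0.2, -0.7]
grip_width: 0.0222
```

Emit:
{"name": "send_rows", "arguments": {"motion": [{"dp":[0,0,0],"rot":[0,0,0],"grip":0.012},{"dp":[0,0,0.004],"rot":[0,0,0],"grip":0.012},{"dp":[0,0,0.005],"rot":[0,0,0],"grip":0.012},{"dp":[0,0,0.004],"rot":[0,0,0],"grip":0.012},{"dp":[0,0,0],"rot":[0,0,0],"grip":0.012},{"dp":[0,0,0],"rot":[0,0,0],"grip":0.012}]}}

```text
clock: 6.5
tcp_pos: [0.5457, 0.253, 0.1394]
orientation: [1.923, 2.473, 0.002]
contact_force: [-0.2, -0.3, -2.3]
grip_width: 0.022
```

Emit:
{"name": "send_rows", "arguments": {"motion": [{"dp":[-0.0097,-0.0025,0],"rot":[0,0,0],"grip":0.012},{"dp":[-0.0097,-0.0025,0],"rot":[0,0,0],"grip":0.012},{"dp":[-0.0097,-0.0025,0],"rot":[0,0,0],"grip":0.012},{"dp":[-0.0097,-0.0025,0],"rot":[0,0,0],"grip":0.012},{"dp":[-0.0097,-0.0025,0],"rot":[0,0,0],"grip":0.012},{"dp":[0,0,0.01],"rot":[0,0,0],"grip":0.012},{"dp":[0,0,0.03],"rot":[0,0,0],"grip":0.012},{"dp":[0,0,0.035],"rot":[0,0,0],"grip":0.012},{"dp":[0,0,0.035],"rot":[0,0,0],"grip":0.012},{"dp":[0,0,0.02],"rot":[0,0,0],"grip":0.012},{"dp":[0,0,0],"rot":[0,0,0],"grip":0.012},{"dp":[0,0,0],"rot":[0,0,0],"grip":0.012}]}}

```text
clock: 8.0
tcp_pos: [0.4934, 0.2391, 0.2765]
orientation: [1.922, 2.472, 0.006]
contact_force: [0.1, 0.5, -1.9]
grip_width: 0.0219
```

Emit:
{"name": "send_rows", "arguments": {"motion": [{"dp":[0.006,-0.0175,0],"rot":[0,0,-0.1725],"grip":0.012},{"dp":[0.006,-0.0175,0],"rot":[0,0,-0.1725],"grip":0.012},{"dp":[0.006,-0.0175,0],"rot":[0,0,-0.1725],"grip":0.012},{"dp":[0.006,-0.0175,0],"rot":[0,0,-0.1725],"grip":0.012},{"dp":[0.006,-0.0175,0],"rot":[0,0,-0.1725],"grip":0.012},{"dp":[0.006,-0.0175,0],"rot":[0,0,-0.1725],"grip":0.012},{"dp":[0.006,-0.0175,0],"rot":[0,0,-0.1725],"grip":0.012},{"dp":[0.006,-0.0175,0],"rot":[0,0,-0.1725],"grip":0.012},{"dp":[0.006,-0.0175,0],"rot":[0,0,-0.1725],"grip":0.012},{"dp":[0.006,-0.0175,0],"rot":[0,0,-0.1725],"grip":0.012},{"dp":[0.005,-0.0175,0],"rot":[0,0,-0.1725],"grip":0.012},{"dp":[0.002,-0.005,0],"rot":[0,0,-0.1],"grip":0.012},{"dp":[0,0,0],"rot":[0,0,0],"grip":0.012},{"dp":[0,0,0],"rot":[0,0,0],"grip":0.012}]}}

```text
clock: 9.75
tcp_pos: [0.5534, 0.0331, 0.259]
orientation: [3.114, -0.376, -0.048]
contact_force: [0.1, 0.4, -1.5]
grip_width: 0.0219
```

```bash
cat >> h.py <<'E'
def corr(yaw,pos=None):
    from bench import get_obs
    o=get_obs(); R=Ro.from_rotvec(o['orientation']); a=np.radians(yaw)/2
    G=Ro.from_rotvec(np.pi*np.array([np.cos(a),np.sin(a),0]))
    print('t',round(o['clock'],2),'pos',o['tcp_pos'].round(4),'yawcorr rot',(G*R.inv()).as_rotvec().round(4),'F',o['contact_force'].round(1),'M',o['moment'].round(2),'j',o['joints'].round(2))
    if pos is not None: print('dp',(np.array(pos)-o['tcp_pos']).round(4))
E
python3 -c "
from h import *
corr(-14.3,(0.567,0.028,0.26))"
```

```text
t 9.75 pos [0.5534 0.0331 0.259 ] yawcorr rot [ 0.0004 -0.0307 -0.009 ] F [ 0.1  0.4 -1.5] M [-0.05 -0.02  0.06] j [-0.57  0.26  0.49  1.78 -0.13  1.17 -0.28]
dp [ 0.0136 -0.0051  0.001 ]
```

Emit:
{"name": "send_rows", "arguments": {"motion": [{"dp":[0.012,-0.004,0.006],"rot":[0,-0.031,-0.009],"grip":0.012},{"dp":[0,0,0],"rot":[0,0,0],"grip":0.012},{"dp":[0,0,0],"rot":[0,0,0],"grip":0.012}]}}

```text
clock: 10.12
tcp_pos: [0.5661, 0.0298, 0.2653]
orientation: [-3.118, 0.386, -0.004]
contact_force: [0.6, 0.3, -2.4]
grip_width: 0.0219
```

```bash
python3 - <<'E'
from h import *
corr(-14.3,(0.567,0.028,0.26))
f=snap('wrist','w3')
p=proj(f,[(0.568,.0325,.14)])[0]; print(p)
x0,y0=max(0,int(p[0])-100),max(0,int(p[1])-80);print(x0,y0)
cv2.imwrite('pics/w3c.png',cv2.resize(f['img'][y0:y0+150,x0:x0+200,::-1],None,fx=4,fy=4,interpolation=cv2.INTER_CUBIC))
E
```

```text
t 10.12 pos [0.5661 0.0298 0.2653] yawcorr rot [ 0.0002  0.0025 -0.0032] F [ 0.6  0.3 -2.4] M [ 0.05  0.   -0.02] j [-0.57  0.25  0.5   1.77 -0.13  1.15 -0.28]
dp [ 0.0009 -0.0018 -0.0053]
[323.154158   186.73313071]
223 106
```

View pics/w3c.png

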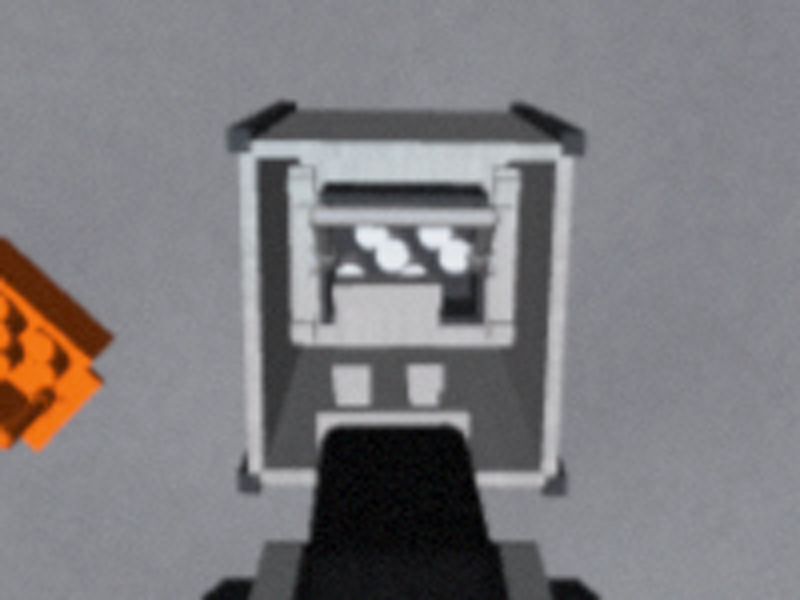

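The view from the pot's +y side shows the bar at row 215 (columns 313 to 495). The hook's lip edge is at row 285 (columns 335 to 442), with the toe pointing at the bar. I'll work out the rod's offset from the TCP and its distance to the bar.

```bash
python3 - <<'E'
from h import *
f=load('w3'); g=lambda *L:[(223+x/4,106+y/4) for x,y in L]
tcp=np.array([.5661,.0298]); a=np.radians(-14.3); ex=np.array([np.cos(a),np.sin(a)]); ey=np.array([-np.sin(a),np.cos(a)])
def rel(P,c): d=P[:,:2]-c; return np.c_[d@ex,d@ey].round(4)
print('lip front edge rel tcp (expect y .019, x +-.012)',rel(ray(f,g((335,285),(442,285)),.1825),tcp))
print('collar front (expect y .013, x+-.013)',rel(ray(f,g((318,413),(470,413)),.2545),tcp))
print('bar rel tcp',rel(ray(f,g((313,216),(495,216)),.095),tcp))
print('rim quad',quad(f,g((250,150),(566,150),(551,480),(256,480)),.14))
E
```

```text
lip front edge rel tcp (expect y .019, x +-.012) [[-0.0137  0.0219]
 [ 0.0101  0.022 ]]
collar front (expect y .013, x+-.013) [[-0.0131  0.0153]
 [ 0.0121  0.0153]]
bar rel tcp [[-0.0245  0.0245]
 [ 0.0291  0.0247]]
rim quad (array([0.5694, 0.0324]), array([0.079, 0.089, 0.081, 0.089]), array([ -14.1, -104.4,  165.8,   74.8]))
```

Emit:
{"name": "send_rows", "arguments": {"motion": [{"dp":[0.0014,-0.0065,0],"rot":[0,0.002,-0.003],"grip":0.012},{"dp":[0,0,-0.01],"rot":[0,0,0],"grip":0.012},{"dp":[0,0,-0.012],"rot":[0,0,0],"grip":0.012},{"dp":[0,0,-0.01],"rot":[0,0,0],"grip":0.012},{"dp":[0,0,0],"rot":[0,0,0],"grip":0.012},{"dp":[0,0,0],"rot":[0,0,0],"grip":0.012}]}}

```text
clock: 10.92
tcp_pos: [0.5668, 0.0229, 0.23]
orientation: [3.116, -0.39, -0.002]
contact_force: [-0.6, -0.1, -2.4]
grip_width: 0.0221
```

```bash
python3 -c "
from h import *
corr(-14.3,(0.5675,0.0233,0.166))"
```

```text
t 10.93 pos [0.5668 0.0229 0.23  ] yawcorr rot [ 0.0007 -0.0016 -0.0003] F [-0.6 -0.1 -2.4] M [ 0.03 -0.03  0.02] j [-0.55  0.29  0.49  1.81 -0.15  1.08 -0.25]
dp [ 0.0007  0.0004 -0.064 ]
```

Emit:
{"name": "send_rows", "arguments": {"motion": [{"dp":[0.0007,0.0004,-0.006],"rot":[0,-0.001,0],"grip":0.012},{"dp":[0,0,-0.008],"rot":[0,0,0],"grip":0.012},{"dp":[0,0,-0.008],"rot":[0,0,0],"grip":0.012},{"dp":[0,0,-0.008],"rot":[0,0,0],"grip":0.012},{"dp":[0,0,-0.006],"rot":[0,0,0],"grip":0.012},{"dp":[0,0,0],"rot":[0,0,0],"grip":0.012},{"dp":[0,0,0],"rot":[0,0,0],"grip":0.012}]}}

```text
clock: 11.8
tcp_pos: [0.5678, 0.0234, 0.1917]
orientation: [3.117, -0.39, 0.0]
contact_force: [1.1, 0.1, -1.6]
grip_width: 0.0219
```

Emit:
{"name": "send_rows", "arguments": {"motion": [{"dp":[0,0,-0.004],"rot":[0,0,0],"grip":0.012},{"dp":[0,0,-0.004],"rot":[0,0,0],"grip":0.012},{"dp":[0,0,-0.003],"rot":[0,0,0],"grip":0.012},{"dp":[0,0,0],"rot":[0,0,0],"grip":0.012},{"dp":[0,0,0],"rot":[0,0,0],"grip":0.012}]}}

```text
clock: 12.42
tcp_pos: [0.5681, 0.0235, 0.1804]
orientation: [3.117, -0.39, 0.001]
contact_force: [-0.5, -0.4, -2.0]
grip_width: 0.0221
```

Hook underside is now below the bar's top (0.085 m) with no contact. Continuing down.

Emit:
{"name": "send_rows", "arguments": {"motion": [{"dp":[-0.0006,0,-0.004],"rot":[0,0,0],"grip":0.012},{"dp":[0,0,-0.004],"rot":[0,0,0],"grip":0.012},{"dp":[0,0,-0.004],"rot":[0,0,0],"grip":0.012},{"dp":[0,0,-0.003],"rot":[0,0,0],"grip":0.012},{"dp":[0,0,0],"rot":[0,0,0],"grip":0.012},{"dp":[0,0,0],"rot":[0,0,0],"grip":0.012}]}}

```text
clock: 13.18
tcp_pos: [0.5675, 0.0235, 0.1643]
orientation: [3.117, -0.39, 0.001]
contact_force: [-0.1, 0.3, -1.3]
grip_width: 0.0222
```

Emit:
{"name": "send_rows", "arguments": {"motion": [{"dp":[0.001,0.0039,0],"rot":[0,0,0],"grip":0.012},{"dp":[0.001,0.0039,0],"rot":[0,0,0],"grip":0.012},{"dp":[0.001,0.0039,0],"rot":[0,0,0],"grip":0.012},{"dp":[0.0009,0.0035,0],"rot":[0,0,0],"grip":0.012},{"dp":[0,0,0],"rot":[0,0,0],"grip":0.012},{"dp":[0,0,0],"rot":[0,0,0],"grip":0.012}]}}

```text
clock: 13.92
tcp_pos: [0.572, 0.0404, 0.1647]
orientation: [-3.117, 0.389, -0.003]
contact_force: [-1.1, 0.4, -2.6]
grip_width: 0.0223
```

```bash
python3 -c "
from h import *
corr(-14.3,(0.5723,0.0424,0.164))"
```

```text
t 13.93 pos [0.572  0.0404 0.1647] yawcorr rot [-0.      0.0016 -0.0014] F [-1.1  0.4 -2.6] M [0.   0.03 0.04] j [-0.54  0.37  0.46  1.87 -0.2   0.95 -0.24]
dp [ 0.0003  0.002  -0.0007]
```

Emit:
{"name": "send_rows", "arguments": {"motion": [{"dp":[0.0005,0.0018,0],"rot":[0,0.001,0],"grip":0.012},{"dp":[0,0,0],"rot":[0,0,0],"grip":0.012},{"dp":[0,0,0],"rot":[0,0,0],"grip":0.012}]}}

```text
clock: 14.3
tcp_pos: [0.5725, 0.0419, 0.1646]
orientation: [3.117, -0.39, 0.001]
contact_force: [-0.5, -0.0, -2.5]
grip_width: 0.0221
```

```bash
python3 - <<'E'
from h import *
corr(-14.3)
f=snap('wrist','w4')
p=proj(f,[(0.574,.053,.095)])[0]; print(p)
x0,y0=max(0,int(p[0])-60),max(0,int(p[1])-45);print(x0,y0)
cv2.imwrite('pics/w4c.png',cv2.resize(f['img'][y0:y0+90,x0:x0+120,::-1],None,fx=6,fy=6,interpolation=cv2.INTER_CUBIC))
E
```

```text
t 14.3 pos [0.5725 0.0419 0.1646] yawcorr rot [ 0.0002  0.0005 -0.0008] F [-0.5 -0.  -2.5] M [ 0.03 -0.   -0.  ] j [-0.55  0.37  0.46  1.87 -0.2   0.95 -0.24]
[320.73271908 192.69796655]
260 147
```

View pics/w4c.png

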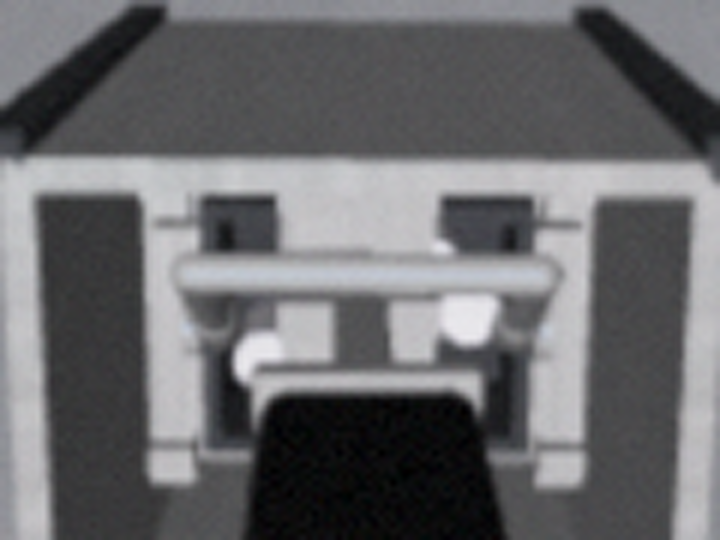

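The bar (row 275, columns 175 to 560) lies over the throat. The lip shows beyond it (columns 277 to 437, above row 250) and the shank is on the near side. I'll check the gap numerically.

```bash
python3 - <<'E'
from h import *
f=load('w4'); g=lambda *L:[(260+x/6,147+y/6) for x,y in L]
tcp=np.array([.5725,.0419]); a=np.radians(-14.3); ex=np.array([np.cos(a),np.sin(a)]); ey=np.array([-np.sin(a),np.cos(a)])
def rel(P): d=P[:,:2]-tcp; return np.c_[d@ex,d@ey].round(4)
print('bar ends',rel(ray(f,g((172,275),(562,275)),.095)))
print('lip inner edge (axis+14)',rel(ray(f,g((277,250),(437,250)),.0818)))
print('collar front (axis+13,+-13)',rel(ray(f,g((250,368),(488,368)),.1538)))
print('basket lug x extents',rel(ray(f,g((148,470),(585,470)),.052)))
E
```

```text
bar ends [[-0.0288  0.011 ]
 [ 0.027   0.011 ]]
lip inner edge (axis+14) [[-0.0145  0.0114]
 [ 0.0096  0.0114]]
collar front (axis+13,+-13) [[-0.0136  0.0159]
 [ 0.0126  0.0159]]
basket lug x extents [[-0.0393 -0.0354]
 [ 0.0369 -0.0354]]
```

Emit:
{"name": "send_rows", "arguments": {"motion": [{"dp":[0,0,0.004],"rot":[0,0,0],"grip":0.012},{"dp":[0,0,0.004],"rot":[0,0,0],"grip":0.012},{"dp":[0,0,0.003],"rot":[0,0,0],"grip":0.012},{"dp":[0,0,0.002],"rot":[0,0,0],"grip":0.012},{"dp":[0,0,0],"rot":[0,0,0],"grip":0.012},{"dp":[0,0,0],"rot":[0,0,0],"grip":0.012}]}}

```text
clock: 15.1
tcp_pos: [0.5726, 0.0418, 0.1789]
orientation: [-3.117, 0.39, -0.002]
contact_force: [0.2, -0.2, -2.1]
grip_width: 0.0221
```

Emit:
{"name": "send_rows", "arguments": {"motion": [{"dp":[0,0,0.002],"rot":[0,0,0],"grip":0.012},{"dp":[0,0,0.0015],"rot":[0,0,0],"grip":0.012},{"dp":[0,0,0],"rot":[0,0,0],"grip":0.012},{"dp":[0,0,0],"rot":[0,0,0],"grip":0.012}]}}

```text
clock: 15.6
tcp_pos: [0.5725, 0.0418, 0.1824]
orientation: [-3.117, 0.39, -0.001]
contact_force: [-0.0, 0.3, -2.3]
grip_width: 0.0222
```

Emit:
{"name": "send_rows", "arguments": {"motion": [{"dp":[-0.0007,-0.0029,0],"rot":[0,0,0],"grip":0.012},{"dp":[-0.0006,-0.0024,0.001],"rot":[0,0,0],"grip":0.012},{"dp":[-0.0006,-0.0024,0.001],"rot":[0,0,0],"grip":0.012},{"dp":[-0.0006,-0.0024,0.0008],"rot":[0,0,0],"grip":0.012},{"dp":[0,0,0],"rot":[0,0,0],"grip":0.012},{"dp":[0,0,0],"rot":[0,0,0],"grip":0.012}]}}

```text
clock: 16.35
tcp_pos: [0.5697, 0.0308, 0.1854]
orientation: [-3.117, 0.391, -0.001]
contact_force: [-0.6, -0.2, -2.0]
grip_width: 0.0221
```

Emit:
{"name": "send_rows", "arguments": {"motion": [{"dp":[-0.0006,-0.0024,0.0006],"rot":[0,0,0],"grip":0.012},{"dp":[-0.0006,-0.0024,0.0005],"rot":[0,0,0],"grip":0.012},{"dp":[-0.0006,-0.0024,0.0003],"rot":[0,0,0],"grip":0.012},{"dp":[-0.0006,-0.0024,0.0002],"rot":[0,0,0],"grip":0.012},{"dp":[0,0,0],"rot":[0,0,0],"grip":0.012},{"dp":[0,0,0],"rot":[0,0,0],"grip":0.012}]}}

```text
clock: 17.1
tcp_pos: [0.5671, 0.0204, 0.1871]
orientation: [3.117, -0.391, 0.001]
contact_force: [-0.1, 0.1, -1.3]
grip_width: 0.0219
```

```bash
python3 - <<'E'
from h import *
corr(-14.3)
f=snap('wrist','w5')
p=proj(f,[(0.569,.033,.1)])[0]; print(p)
x0,y0=max(0,int(p[0])-70),max(0,int(p[1])-52);print(x0,y0)
cv2.imwrite('pics/w5c.png',cv2.resize(f['img'][y0:y0+105,x0:x0+140,::-1],None,fx=5,fy=5,interpolation=cv2.INTER_CUBIC))
E
```

```text
t 17.1 pos [0.5671 0.0204 0.1871] yawcorr rot [ 0.0002  0.0005 -0.0002] F [-0.1  0.1 -1.3] M [ 0.02 -0.04  0.02] j [-0.53  0.34  0.48  1.86 -0.18  0.99 -0.22]
[320.8067771  186.17836313]
250 134
```

View pics/w5c.png

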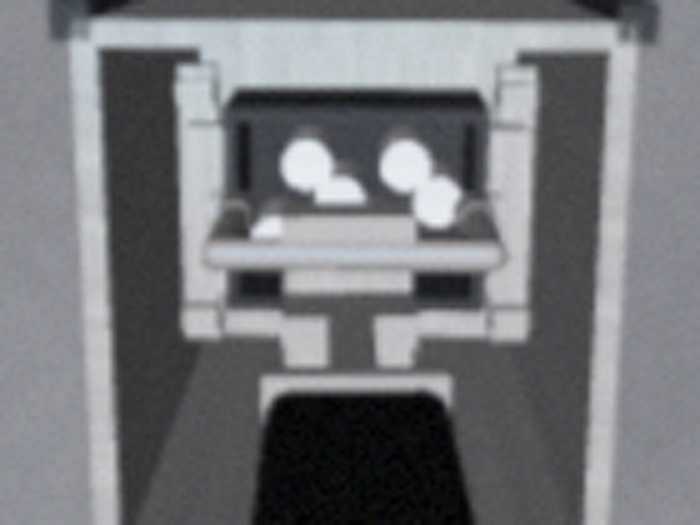

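The bar (row 253) has followed into the throat: the lip (row 215, columns 280 to 412) is on its far side, and the handle is near upright. Lifting gently.

Emit:
{"name": "send_rows", "arguments": {"motion": [{"dp":[0,0,0.0015],"rot":[0,0,0],"grip":0.012},{"dp":[0,0,0.0015],"rot":[0,0,0],"grip":0.012},{"dp":[0,0,0.0015],"rot":[0,0,0],"grip":0.012},{"dp":[0,0,0.0015],"rot":[0,0,0],"grip":0.012},{"dp":[0,0,0],"rot":[0,0,0],"grip":0.012},{"dp":[0,0,0],"rot":[0,0,0],"grip":0.012}]}}

```text
clock: 17.9
tcp_pos: [0.5662, 0.0205, 0.1924]
orientation: [3.116, -0.39, -0.002]
contact_force: [0.5, 0.0, -4.0]
grip_width: 0.022
```

Emit:
{"name": "send_rows", "arguments": {"motion": [{"dp":[0,0,0.002],"rot":[0,0,0],"grip":0.012},{"dp":[0,0,0.003],"rot":[0,0,0],"grip":0.012},{"dp":[0,0,0.004],"rot":[0,0,0],"grip":0.012},{"dp":[0,0,0.004],"rot":[0,0,0],"grip":0.012},{"dp":[0,0,0.004],"rot":[0,0,0],"grip":0.012},{"dp":[0,0,0.003],"rot":[0,0,0],"grip":0.012},{"dp":[0,0,0.002],"rot":[0,0,0],"grip":0.012},{"dp":[0,0,0],"rot":[0,0,0],"grip":0.012}]}}

```text
clock: 18.9
tcp_pos: [0.5663, 0.0204, 0.2162]
orientation: [3.116, -0.39, -0.002]
contact_force: [-0.6, 0.3, -4.4]
grip_width: 0.0217
```

```bash
python3 -c "
from h import *
corr(-14.3,(0.567,0.0205,0.336))"
```

```text
t 18.9 pos [0.5663 0.0204 0.2162] yawcorr rot [ 0.0007 -0.0011 -0.0006] F [-0.6  0.3 -4.4] M [-0.12 -0.09 -0.03] j [-0.54  0.3   0.49  1.83 -0.16  1.05 -0.24]
dp [7.000e-04 1.000e-04 1.198e-01]
```

Emit:
{"name": "send_rows", "arguments": {"motion": [{"dp":[0.0003,0,0.003],"rot":[0,-0.001,0],"grip":0.012},{"dp":[0,0,0.006],"rot":[0,0,0],"grip":0.012},{"dp":[0,0,0.008],"rot":[0,0,0],"grip":0.012},{"dp":[0,0,0.008],"rot":[0,0,0],"grip":0.012},{"dp":[0,0,0.008],"rot":[0,0,0],"grip":0.012},{"dp":[0,0,0.008],"rot":[0,0,0],"grip":0.012},{"dp":[0,0,0.008],"rot":[0,0,0],"grip":0.012},{"dp":[0,0,0.008],"rot":[0,0,0],"grip":0.012},{"dp":[0,0,0.008],"rot":[0,0,0],"grip":0.012},{"dp":[0,0,0.008],"rot":[0,0,0],"grip":0.012},{"dp":[0,0,0.008],"rot":[0,0,0],"grip":0.012},{"dp":[0,0,0.008],"rot":[0,0,0],"grip":0.012},{"dp":[0,0,0.006],"rot":[0,0,0],"grip":0.012},{"dp":[0,0,0.003],"rot":[0,0,0],"grip":0.012},{"dp":[0,0,0],"rot":[0,0,0],"grip":0.012},{"dp":[0,0,0],"rot":[0,0,0],"grip":0.012}]}}

```text
clock: 20.9
tcp_pos: [0.566, 0.0203, 0.3211]
orientation: [3.117, -0.39, -0.001]
contact_force: [-0.7, -1.5, -5.3]
grip_width: 0.0219
```

```bash
python3 -c "
from h import *
corr(-14.3,(0.567,0.0205,0.336))"
```

```text
t 20.9 pos [0.566  0.0203 0.3211] yawcorr rot [ 0.0006 -0.0008 -0.0004] F [-0.7 -1.5 -5.3] M [-0.02  0.05  0.01] j [-0.57  0.21  0.51  1.69 -0.11  1.27 -0.28]
dp [0.001  0.0002 0.0149]
```

Emit:
{"name": "send_rows", "arguments": {"motion": [{"dp":[0.0003,0,0.007],"rot":[0,0,0],"grip":0.012},{"dp":[-0.0004,-0.002,0.007],"rot":[0,0,0],"grip":0.012},{"dp":[-0.0011,-0.006,0.003],"rot":[0,0,0],"grip":0.012},{"dp":[-0.002,-0.01,0],"rot":[0,0,0],"grip":0.012},{"dp":[-0.0026,-0.014,0],"rot":[0,0,0],"grip":0.012},{"dp":[-0.0033,-0.0175,0],"rot":[0,0,0],"grip":0.012},{"dp":[-0.0033,-0.0175,0],"rot":[0,0,0],"grip":0.012},{"dp":[-0.0033,-0.0175,0],"rot":[0,0,0],"grip":0.012},{"dp":[-0.0033,-0.0175,0],"rot":[0,0,0],"grip":0.012},{"dp":[-0.0033,-0.0175,0],"rot":[0,0,0],"grip":0.012},{"dp":[-0.0033,-0.0175,0],"rot":[0,0,0],"grip":0.012},{"dp":[-0.0033,-0.0175,0],"rot":[0,0,0],"grip":0.012},{"dp":[-0.0033,-0.0175,0],"rot":[0,0,0],"grip":0.012},{"dp":[-0.0033,-0.0175,0],"rot":[0,0,0],"grip":0.012},{"dp":[-0.0033,-0.0175,0],"rot":[0,0,0],"grip":0.012},{"dp":[-0.0026,-0.014,0],"rot":[0,0,0],"grip":0.012},{"dp":[-0.002,-0.01,0],"rot":[0,0,0],"grip":0.012},{"dp":[-0.0011,-0.006,0],"rot":[0,0,0],"grip":0.012},{"dp":[-0.0004,-0.002,0],"rot":[0,0,0],"grip":0.012},{"dp":[0,0,0],"rot":[0,0,0],"grip":0.012}]}}

```text
clock: 23.4
tcp_pos: [0.5164, -0.2375, 0.339]
orientation: [3.115, -0.395, -0.002]
contact_force: [-0.5, -0.0, -5.0]
grip_width: 0.022
```

```bash
python3 -c "
from h import *
corr(-14.1,(0.516,-0.247,0.336))"
```

```text
t 23.4 pos [ 0.5164 -0.2375  0.339 ] yawcorr rot [ 0.0014 -0.0013  0.0059] F [-0.5 -0.  -5. ] M [-0.03 -0.05 -0.  ] j [-0.22  0.22  0.67  1.66 -0.14  1.31  0.21]
dp [-0.0004 -0.0095 -0.003 ]
```

Emit:
{"name": "send_rows", "arguments": {"motion": [{"dp":[0,-0.003,-0.003],"rot":[0.001,-0.001,0.006],"grip":0.012},{"dp":[0,-0.003,-0.006],"rot":[0,0,0],"grip":0.012},{"dp":[0,-0.0025,-0.01],"rot":[0,0,0],"grip":0.012},{"dp":[0,0,-0.012],"rot":[0,0,0],"grip":0.012},{"dp":[0,0,-0.012],"rot":[0,0,0],"grip":0.012},{"dp":[0,0,-0.012],"rot":[0,0,0],"grip":0.012},{"dp":[0,0,-0.012],"rot":[0,0,0],"grip":0.012},{"dp":[0,0,-0.01],"rot":[0,0,0],"grip":0.012},{"dp":[0,0,-0.008],"rot":[0,0,0],"grip":0.012},{"dp":[0,0,-0.005],"rot":[0,0,0],"grip":0.012},{"dp":[0,0,-0.003],"rot":[0,0,0],"grip":0.012},{"dp":[0,0,0],"rot":[0,0,0],"grip":0.012},{"dp":[0,0,0],"rot":[0,0,0],"grip":0.012}]}}

```text
clock: 25.02
tcp_pos: [0.5169, -0.2448, 0.2387]
orientation: [-3.118, 0.381, 0.002]
contact_force: [-0.0, -0.3, -5.3]
grip_width: 0.022
```

```bash
python3 - <<'E'
from h import *
corr(-14.1,(0.516,-0.247,0.235))
f=snap('wrist','w6')
p=proj(f,[(0.518,-.236,.05)])[0]; print(p)
x0,y0=max(0,int(p[0])-80),max(0,int(p[1])-60);print(x0,y0)
cv2.imwrite('pics/w6c.png',cv2.resize(f['img'][y0:y0+120,x0:x0+160,::-1],None,fx=5,fy=5,interpolation=cv2.INTER_CUBIC))
E
```

```text
t 25.02 pos [ 0.5169 -0.2448  0.2387] yawcorr rot [-0.0003 -0.001  -0.0032] F [-0.  -0.3 -5.3] M [-0.04  0.01 -0.01] j [-0.18  0.31  0.64  1.8  -0.21  1.1   0.29]
dp [-0.0009 -0.0022 -0.0037]
[321.62210495 170.33754478]
241 110
```

View pics/w6c.png

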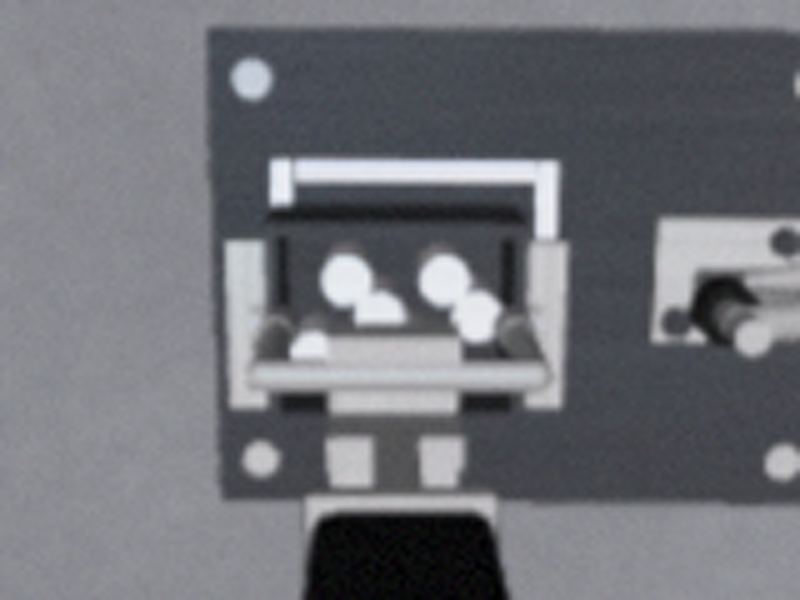

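```bash
python3 - <<'E'
from h import *
f=load('w6'); g=lambda *L:[(241+x/5,110+y/5) for x,y in L]
tcp=np.array([.5169,-.2448]); a=np.radians(-14.1); ex=np.array([np.cos(a),np.sin(a)]); ey=np.array([-np.sin(a),np.cos(a)])
def rel(P): d=P[:,:2]-tcp; return np.c_[d@ex,d@ey].round(4)
print('frame far outer',rel(ray(f,g((270,160),(560,160)),.023)))
print('frame far inner',rel(ray(f,g((294,183),(537,183)),.023)), '-> centre y = this -.026')
pl=ray(f,g((208,28),(222,498)),.015); print('plate -x edge',rel(pl),np.degrees(np.arctan2(*(pl[0]-pl[1])[[1,0]]))-90)
e=ray(f,g((208,28),(660,30)),.015);print('far edge yaw',np.degrees(np.arctan2(*(e[1]-e[0])[[1,0]])))
zb=.2387-.171
L=rel(ray(f,g((225,240),(567,240),(565,410),(230,410)),zb+.033)); print('lugs',L,L.mean(0))
print('bar',rel(ray(f,g((247,376),(552,376)),zb+.082)))
E
```

```text
frame far outer [[-0.0361  0.0413]
 [ 0.0398  0.0415]]
frame far inner [[-0.0299  0.0353]
 [ 0.034   0.0355]] -> centre y = this -.026
plate -x edge [[-0.0522  0.0743]
 [-0.0529 -0.0544]] -14.416428033792897
far edge yaw -14.168697753997408
lugs [[-0.0388  0.0312]
 [ 0.0339  0.0314]
 [ 0.0348 -0.0059]
 [-0.039  -0.0062]] [-0.002275  0.012625]
bar [[-0.0294  0.0131]
 [ 0.0267  0.0132]]
```

Emit:
{"name": "send_rows", "arguments": {"motion": [{"dp":[0.0015,-0.002,-0.002],"rot":[0,-0.001,-0.005],"grip":0.012},{"dp":[0.0014,-0.0018,-0.004],"rot":[0,0,0],"grip":0.012},{"dp":[0,0,-0.006],"rot":[0,0,0],"grip":0.012},{"dp":[0,0,-0.006],"rot":[0,0,0],"grip":0.012},{"dp":[0,0,-0.006],"rot":[0,0,0],"grip":0.012},{"dp":[0,0,-0.005],"rot":[0,0,0],"grip":0.012},{"dp":[0,0,-0.003],"rot":[0,0,0],"grip":0.012},{"dp":[0,0,0],"rot":[0,0,0],"grip":0.012},{"dp":[0,0,0],"rot":[0,0,0],"grip":0.012}]}}

```text
clock: 26.2
tcp_pos: [0.5201, -0.2488, 0.2044]
orientation: [-3.117, 0.389, 0.0]
contact_force: [-0.6, 0.4, -5.7]
grip_width: 0.0219
```

```bash
python3 - <<'E'
from h import *
corr(-14.2,(0.520,-0.2487,0.2))
f=snap('wrist','w7')
p=proj(f,[(0.518,-.236,.05)])[0]; print(p)
x0,y0=max(0,int(p[0])-80),max(0,int(p[1])-60);print(x0,y0)
cv2.imwrite('pics/w7c.png',cv2.resize(f['img'][y0:y0+120,x0:x0+160,::-1],None,fx=5,fy=5,interpolation=cv2.INTER_CUBIC))
E
```

```text
t 26.2 pos [ 0.5201 -0.2488  0.2044] yawcorr rot [-0.0003  0.      0.0002] F [-0.6  0.4 -5.7] M [-0.04  0.    0.01] j [-0.15  0.36  0.63  1.83 -0.24  1.04  0.32]
dp [-0.0001  0.0001 -0.0044]
[317.7768421  173.13036633]
237 113
```

View pics/w7c.png

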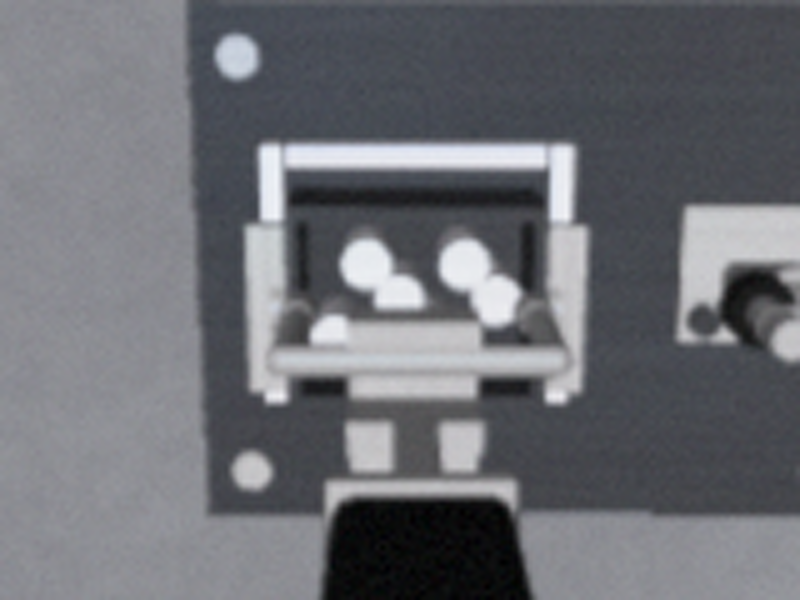

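Basket and frame are centred alike in x (frame columns 258 to 575, lugs 245 to 590). Checking y numerically.

```bash
python3 - <<'E'
from h import *
f=load('w7'); g=lambda *L:[(237+x/5,113+y/5) for x,y in L]
tcp=np.array([.5201,-.2488]); a=np.radians(-14.2); ex=np.array([np.cos(a),np.sin(a)]); ey=np.array([-np.sin(a),np.cos(a)])
def rel(P): d=P[:,:2]-tcp; return np.c_[d@ex,d@ey].round(4)
print('frame outer far',rel(ray(f,g((258,144),(576,144)),.023)),'inner far',rel(ray(f,g((285,168),(548,168)),.023)))
print('frame near outer ends (right,left)',rel(ray(f,g((555,404),(276,404)),.023)))
print('plate y',rel(ray(f,g((188,5),(208,514)),.015)))
zb=.2044-.171
L=rel(ray(f,g((245,225),(590,225),(584,392),(250,392)),zb+.033)); print('lugs',L,L.mean(0))
print('basket rim far edge',rel(ray(f,g((290,207),(548,207)),zb+.036)))
E
```

```text
frame outer far [[-0.0402  0.0446]
 [ 0.0357  0.0446]] inner far [[-0.034   0.039 ]
 [ 0.0291  0.0389]]
frame near outer ends (right,left) [[ 0.0322 -0.0196]
 [-0.0379 -0.0196]]
plate y [[-0.0567  0.0764]
 [-0.0575 -0.0516]]
lugs [[-0.0386  0.0314]
 [ 0.0348  0.0313]
 [ 0.0346 -0.0053]
 [-0.0389 -0.0053]] [-0.002025  0.013025]
basket rim far edge [[-0.0287  0.0355]
 [ 0.0255  0.0355]]
```

Basket and frame agree within 1 mm. Lowering slowly until the load comes off.

Emit:
{"name": "send_rows", "arguments": {"motion": [{"dp":[0,0,-0.003],"rot":[0,0,0],"grip":0.012},{"dp":[0,0,-0.003],"rot":[0,0,0],"grip":0.012},{"dp":[0,0,-0.003],"rot":[0,0,0],"grip":0.012},{"dp":[0,0,-0.002],"rot":[0,0,0],"grip":0.012},{"dp":[0,0,-0.002],"rot":[0,0,0],"grip":0.012},{"dp":[0,0,0],"rot":[0,0,0],"grip":0.012},{"dp":[0,0,0],"rot":[0,0,0],"grip":0.012}]}}

```text
clock: 27.12
tcp_pos: [0.5202, -0.2489, 0.1907]
orientation: [-3.117, 0.389, -0.001]
contact_force: [-0.0, -0.1, -4.7]
grip_width: 0.0222
```

Emit:
{"name": "send_rows", "arguments": {"motion": [{"dp":[0,0,-0.0015],"rot":[0,0,0],"grip":0.012},{"dp":[0,0,-0.0015],"rot":[0,0,0],"grip":0.012},{"dp":[0,0,-0.0015],"rot":[0,0,0],"grip":0.012},{"dp":[0,0,-0.0015],"rot":[0,0,0],"grip":0.012},{"dp":[0,0,-0.001],"rot":[0,0,0],"grip":0.012},{"dp":[0,0,0],"rot":[0,0,0],"grip":0.012},{"dp":[0,0,0],"rot":[0,0,0],"grip":0.012}]}}

```text
clock: 28.0
tcp_pos: [0.5212, -0.2493, 0.1844]
orientation: [3.117, -0.389, 0.004]
contact_force: [0.1, 0.6, -2.5]
grip_width: 0.0219
```

Emit:
{"name": "send_rows", "arguments": {"motion": [{"dp":[-0.0007,0.0003,-0.003],"rot":[0,0,0],"grip":0.012},{"dp":[0,0,-0.004],"rot":[0,0,0],"grip":0.012},{"dp":[0,0,-0.004],"rot":[0,0,0],"grip":0.012},{"dp":[0,0,-0.004],"rot":[0,0,0],"grip":0.012},{"dp":[0,0,-0.003],"rot":[0,0,0],"grip":0.012},{"dp":[0,0,-0.002],"rot":[0,0,0],"grip":0.012},{"dp":[0,0,0],"rot":[0,0,0],"grip":0.012},{"dp":[0,0,0],"rot":[0,0,0],"grip":0.012}]}}

```text
clock: 29.0
tcp_pos: [0.5207, -0.249, 0.163]
orientation: [3.117, -0.389, 0.005]
contact_force: [0.1, -0.5, -1.8]
grip_width: 0.022
```

```bash
python3 - <<'E'
from h import *
corr(-14.2,(0.520,-0.2488,0.164))
f=snap('wrist','w8')
p=proj(f,[(0.518,-.236,.05)])[0]; print(p)
x0,y0=max(0,int(p[0])-80),max(0,int(p[1])-60);print(x0,y0)
cv2.imwrite('pics/w8c.png',cv2.resize(f['img'][y0:y0+120,x0:x0+160,::-1],None,fx=5,fy=5,interpolation=cv2.INTER_CUBIC))
E
```

```text
t 29.0 pos [ 0.5207 -0.249   0.163 ] yawcorr rot [0.0005 0.0032 0.0001] F [ 0.1 -0.5 -1.8] M [ 0.04  0.04 -0.02] j [-0.13  0.4   0.61  1.87 -0.28  0.95  0.35]
dp [-0.0007  0.0002  0.001 ]
[316.13891542 180.84184509]
236 120
```

View pics/w8c.png

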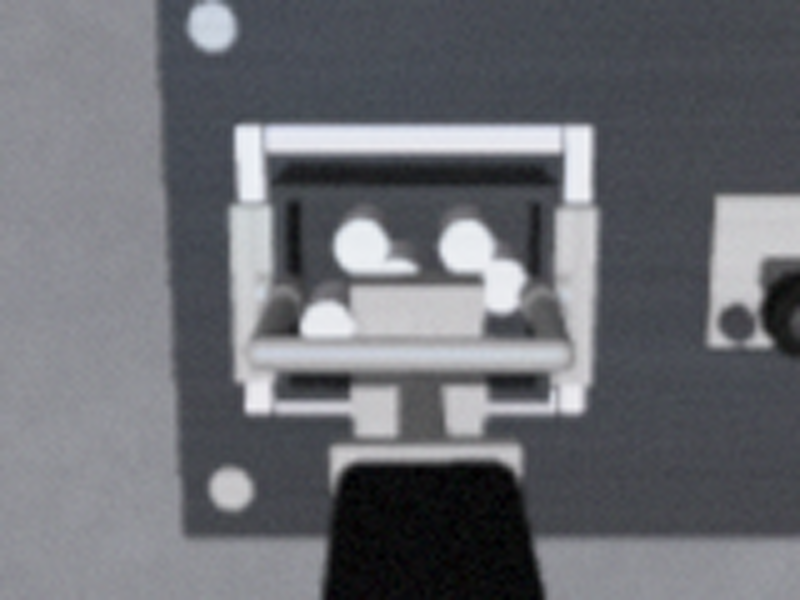

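The basket sits down inside the frame, which shows all round it. The bar (row 353) is free above the lip (rows 285 to 340). Retracting the hook towards the fixture's -y.

Emit:
{"name": "send_rows", "arguments": {"motion": [{"dp":[-0.0007,-0.0029,0],"rot":[0,0.003,0],"grip":0.012},{"dp":[-0.0009,-0.0035,0],"rot":[0,0,0],"grip":0.012},{"dp":[-0.0009,-0.0035,0],"rot":[0,0,0],"grip":0.012},{"dp":[-0.0009,-0.0035,0],"rot":[0,0,0],"grip":0.012},{"dp":[-0.0009,-0.0035,0],"rot":[0,0,0],"grip":0.012},{"dp":[-0.0009,-0.0035,0],"rot":[0,0,0],"grip":0.012},{"dp":[0,0,0],"rot":[0,0,0],"grip":0.012},{"dp":[0,0,0],"rot":[0,0,0],"grip":0.012}]}}

```text
clock: 30.05
tcp_pos: [0.515, -0.2715, 0.1633]
orientation: [3.117, -0.39, 0.001]
contact_force: [0.2, -0.3, -2.1]
grip_width: 0.0221
```

```bash
python3 -c "
from h import *
corr(-14.2)"
```

```text
t 30.05 pos [ 0.515  -0.2715  0.1633] yawcorr rot [0.0008 0.0004 0.0009] F [ 0.2 -0.3 -2.1] M [-0.01 -0.02 -0.05] j [-0.09  0.41  0.61  1.85 -0.28  0.96  0.4 ]
```

Emit:
{"name": "send_rows", "arguments": {"motion": [{"dp":[-0.0009,-0.0035,0],"rot":[0,0,0],"grip":0.012},{"dp":[-0.0009,-0.0035,0],"rot":[0,0,0],"grip":0.012},{"dp":[-0.0012,-0.0048,0],"rot":[0,0,0],"grip":0.012},{"dp":[-0.0012,-0.0048,0],"rot":[0,0,0],"grip":0.012},{"dp":[-0.0012,-0.0048,0],"rot":[0,0,0],"grip":0.012},{"dp":[-0.0012,-0.0048,0],"rot":[0,0,0],"grip":0.012},{"dp":[0,0,0],"rot":[0,0,0],"grip":0.012},{"dp":[0,0,0],"rot":[0,0,0],"grip":0.012}]}}

```text
clock: 31.05
tcp_pos: [0.5079, -0.2997, 0.1633]
orientation: [3.116, -0.39, 0.001]
contact_force: [0.1, 0.6, -1.8]
grip_width: 0.0218
```

Emit:
{"name": "send_rows", "arguments": {"motion": [{"dp":[0,0,0.005],"rot":[0,0,0],"grip":0.012},{"dp":[0,0,0.01],"rot":[0,0,0],"grip":0.012},{"dp":[0,0,0.02],"rot":[0,0,0],"grip":0.012},{"dp":[0,0,0.03],"rot":[0,0,0],"grip":0.012},{"dp":[0,0,0.03],"rot":[0,0,0],"grip":0.012},{"dp":[0,0,0.02],"rot":[0,0,0],"grip":0.012},{"dp":[0,0,0],"rot":[0,0,0],"grip":0.012}]}}

```text
clock: 31.92
tcp_pos: [0.5082, -0.2991, 0.2857]
orientation: [3.116, -0.388, 0.005]
contact_force: [0.7, 0.1, -2.4]
grip_width: 0.0219
```

```bash
python3 - <<'E'
from h import *
corr(104.25,(0.493,0.239,0.30))
f=snap('top','t1'); a=cv2.imread('pics/top0.png'); 
f=snap('wrist','w9')
E
```

```text
t 31.93 pos [ 0.5082 -0.2991  0.2857] yawcorr rot [-0.0023  0.0033  2.0675] F [ 0.7  0.1 -2.4] M [-0.03  0.04  0.02] j [-0.09  0.3   0.67  1.7  -0.2   1.21  0.37]
dp [-0.0152  0.5381  0.0143]
```

Emit:
{"name": "send_rows", "arguments": {"motion": [{"dp":[0,0.012,0.002],"rot":[0,0,0.06],"grip":0.012},{"dp":[0,0.03,0.002],"rot":[0,0,0.115],"grip":0.012},{"dp":[0,0.03,0.002],"rot":[0,0,0.115],"grip":0.012},{"dp":[0,0.03,0.002],"rot":[0,0,0.115],"grip":0.012},{"dp":[0,0.03,0.002],"rot":[0,0,0.115],"grip":0.012},{"dp":[0,0.03,0.002],"rot":[0,0,0.115],"grip":0.012},{"dp":[0,0.03,0.002],"rot":[0,0,0.115],"grip":0.012},{"dp":[0,0.03,0.002],"rot":[0,0,0.115],"grip":0.012},{"dp":[-0.001,0.03,0.002],"rot":[0,0,0.115],"grip":0.012},{"dp":[-0.001,0.03,0.002],"rot":[0,0,0.115],"grip":0.012},{"dp":[-0.001,0.03,0.002],"rot":[0,0,0.115],"grip":0.012},{"dp":[-0.001,0.03,0.002],"rot":[0,0,0.115],"grip":0.012},{"dp":[-0.002,0.03,0.002],"rot":[0,0,0.115],"grip":0.012},{"dp":[-0.002,0.03,0.002],"rot":[0,0,0.115],"grip":0.012},{"dp":[-0.002,0.03,0.002],"rot":[0,0,0.115],"grip":0.012},{"dp":[-0.002,0.03,0.002],"rot":[0,0,0.115],"grip":0.012},{"dp":[-0.002,0.03,0.002],"rot":[0,0,0.115],"grip":0.012},{"dp":[-0.002,0.014,0],"rot":[0,0,0.06],"grip":0.012},{"dp":[0,0,0],"rot":[0,0,0],"grip":0.012},{"dp":[0,0,0],"rot":[0,0,0],"grip":0.012}]}}

```text
clock: 34.52
tcp_pos: [0.4731, 0.235, 0.3026]
orientation: [1.911, 2.484, -0.044]
contact_force: [0.1, 0.3, -2.4]
grip_width: 0.0219
```

```bash
python3 -c "
from h import *
corr(104.25,(0.493,0.239,0.28))"
```

```text
t 34.52 pos [0.4731 0.235  0.3026] yawcorr rot [ 0.0264 -0.0119 -0.0104] F [ 0.1  0.3 -2.4] M [ 0.03  0.02 -0.  ] j [-0.66  0.16  0.08  1.76  0.    1.24  1.25]
dp [ 0.0199  0.004  -0.0226]
```

Emit:
{"name": "send_rows", "arguments": {"motion": [{"dp":[0.019,0.004,-0.01],"rot":[0.026,-0.012,-0.01],"grip":0.012},{"dp":[0,0,-0.02],"rot":[0,0,0],"grip":0.012},{"dp":[0,0,-0.03],"rot":[0,0,0],"grip":0.012},{"dp":[0,0,-0.03],"rot":[0,0,0],"grip":0.012},{"dp":[0,0,-0.02],"rot":[0,0,0],"grip":0.012},{"dp":[0,0,-0.01],"rot":[0,0,0],"grip":0.012},{"dp":[0,0,0],"rot":[0,0,0],"grip":0.012},{"dp":[0,0,0],"rot":[0,0,0],"grip":0.012}]}}

```text
clock: 35.52
tcp_pos: [0.4963, 0.2283, 0.1813]
orientation: [1.951, 2.456, 0.002]
contact_force: [0.3, 0.8, -1.0]
grip_width: 0.0221
```

```bash
python3 -c "
from h import *
corr(104.25,(0.4934,0.2391,0.139))"
```

```text
t 35.52 pos [0.4963 0.2283 0.1813] yawcorr rot [0.0018 0.0048 0.0205] F [ 0.3  0.8 -1. ] M [ 0.    0.06 -0.01] j [-0.63  0.28  0.09  1.9  -0.03  0.96  1.28]
dp [-0.0029  0.0108 -0.0423]
```

Emit:
{"name": "send_rows", "arguments": {"motion": [{"dp":[-0.0029,0.0105,-0.005],"rot":[0.002,0.005,0.02],"grip":0.012},{"dp":[0,0,-0.01],"rot":[0,0,0],"grip":0.012},{"dp":[0,0,-0.01],"rot":[0,0,0],"grip":0.012},{"dp":[0,0,-0.008],"rot":[0,0,0],"grip":0.012},{"dp":[0,0,-0.003],"rot":[0,0,0],"grip":0.012},{"dp":[0,0,0],"rot":[0,0,0],"grip":0.012},{"dp":[0,0,0],"rot":[0,0,0],"grip":0.012}]}}

```text
clock: 36.4
tcp_pos: [0.4937, 0.2402, 0.1439]
orientation: [-1.927, -2.481, -0.003]
contact_force: [0.5, -0.5, -1.2]
grip_width: 0.022
```

```bash
python3 -c "
from h import *
corr(104.25,(0.4934,0.2391,0.139))"
```

```text
t 36.4 pos [0.4937 0.2402 0.1439] yawcorr rot [-0.0015  0.0011 -0.0012] F [ 0.5 -0.5 -1.2] M [-0.02 -0.   -0.02] j [-0.63  0.33  0.08  1.92 -0.03  0.88  1.29]
dp [-0.0003 -0.0011 -0.0049]
```

Emit:
{"name": "send_rows", "arguments": {"motion": [{"dp":[0.0025,-0.0003,-0.003],"rot":[0,0,0],"grip":0.012},{"dp":[0.0055,0.0014,-0.001],"rot":[0,0,0],"grip":0.012},{"dp":[0.0055,0.0014,0],"rot":[0,0,0],"grip":0.012},{"dp":[0.0055,0.0014,0],"rot":[0,0,0],"grip":0.012},{"dp":[0.003,0.0007,0],"rot":[0,0,0],"grip":0.012},{"dp":[0,0,0],"rot":[0,0,0],"grip":0.012},{"dp":[0,0,0],"rot":[0,0,0],"grip":0.012}]}}

```text
clock: 37.28
tcp_pos: [0.5182, 0.2454, 0.1402]
orientation: [1.927, 2.48, 0.005]
contact_force: [-0.2, 0.6, -1.4]
grip_width: 0.0222
```

```bash
python3 -c "
from h import *
corr(104.25,(0.5463,0.2529,0.139))"
```

```text
t 37.27 pos [0.5182 0.2454 0.1402] yawcorr rot [-0.0023  0.0025 -0.0009] F [-0.2  0.6 -1.4] M [-0.01  0.01  0.03] j [-0.62  0.38  0.08  1.87 -0.04  0.89  1.31]
dp [ 0.0281  0.0075 -0.0012]
```

Emit:
{"name": "send_rows", "arguments": {"motion": [{"dp":[0.005,0.0014,0],"rot":[-0.002,0.002,0],"grip":0.012},{"dp":[0.005,0.0013,0],"rot":[0,0,0],"grip":0.012},{"dp":[0.005,0.0013,0],"rot":[0,0,0],"grip":0.012},{"dp":[0.005,0.0013,0],"rot":[0,0,0],"grip":0.012},{"dp":[0.004,0.001,0],"rot":[0,0,0],"grip":0.012},{"dp":[0.002,0.0005,0],"rot":[0,0,0],"grip":0.012},{"dp":[0,0,0],"rot":[0,0,0],"grip":0.012},{"dp":[0,0,0],"rot":[0,0,0],"grip":0.012}]}}

```text
clock: 38.28
tcp_pos: [0.5459, 0.2526, 0.1402]
orientation: [1.927, 2.481, 0.0]
contact_force: [0.2, -0.4, -2.4]
grip_width: 0.0224
```

```bash
python3 -c "
from h import *
corr(104.25,(0.5463,0.2529,0.1258))"
```

```text
t 38.27 pos [0.5459 0.2526 0.1402] yawcorr rot [-0.0001  0.0002 -0.001 ] F [ 0.2 -0.4 -2.4] M [ 0.02  0.01 -0.02] j [-0.6   0.42  0.09  1.8  -0.04  0.92  1.32]
dp [ 0.0004  0.0003 -0.0144]
```

In the slot with no contact. Lower onto the prongs gently.

Emit:
{"name": "send_rows", "arguments": {"motion": [{"dp":[0.0003,0.0002,-0.003],"rot":[0,0,0],"grip":0.012},{"dp":[0,0,-0.003],"rot":[0,0,0],"grip":0.012},{"dp":[0,0,-0.003],"rot":[0,0,0],"grip":0.012},{"dp":[0,0,-0.002],"rot":[0,0,0],"grip":0.012},{"dp":[0,0,-0.001],"rot":[0,0,0],"grip":0.012},{"dp":[0,0,0],"rot":[0,0,0],"grip":0.012},{"dp":[0,0,0],"rot":[0,0,0],"grip":0.012}]}}

```text
clock: 39.15
tcp_pos: [0.5458, 0.2528, 0.1271]
orientation: [-1.927, -2.481, 0.001]
contact_force: [0.1, 0.2, -2.1]
grip_width: 0.0222
```

Emit:
{"name": "send_rows", "arguments": {"motion": [{"dp":[0,0,-0.0008],"rot":[0,0,0],"grip":0.012},{"dp":[0,0,-0.0007],"rot":[0,0,0],"grip":0.012},{"dp":[0,0,0],"rot":[0,0,0],"grip":0.012},{"dp":[0,0,0],"rot":[0,0,0],"grip":0.012}]}}

```text
clock: 39.65
tcp_pos: [0.5459, 0.2528, 0.1259]
orientation: [-1.927, -2.481, -0.0]
contact_force: [-0.6, 0.1, -2.1]
grip_width: 0.0218
```

Emit:
{"name": "send_rows", "arguments": {"motion": [{"dp":[0,0,-0.0008],"rot":[0,0,0],"grip":0.012},{"dp":[0,0,0],"rot":[0,0,0],"grip":0.012},{"dp":[0,0,0],"rot":[0,0,0],"grip":0.012}]}}

```text
clock: 40.02
tcp_pos: [0.5462, 0.2529, 0.1259]
orientation: [1.927, 2.481, 0.001]
contact_force: [0.2, -0.1, -1.0]
grip_width: 0.0221
```

Emit:
{"name": "send_rows", "arguments": {"motion": [{"dp":[0,0,-0.001],"rot":[0,0,0],"grip":0.012},{"dp":[0,0,0],"rot":[0,0,0],"grip":0.012},{"dp":[0,0,0],"rot":[0,0,0],"grip":0.012}]}}

```text
clock: 40.4
tcp_pos: [0.5465, 0.253, 0.1258]
orientation: [1.927, 2.48, 0.002]
contact_force: [0.1, -0.5, 0.3]
grip_width: 0.0218
```

Unloaded at the same height it was picked from. Release slowly, then rise.

Emit:
{"name": "send_rows", "arguments": {"motion": [{"dp":[0,0,0],"rot":[0,0,0],"grip":0.026},{"dp":[0,0,0],"rot":[0,0,0],"grip":0.034},{"dp":[0,0,0],"rot":[0,0,0],"grip":0.045},{"dp":[0,0,0],"rot":[0,0,0],"grip":0.06},{"dp":[0,0,0],"rot":[0,0,0],"grip":0.06},{"dp":[0,0,0],"rot":[0,0,0],"grip":0.06},{"dp":[0,0,0.01],"rot":[0,0,0],"grip":0.06},{"dp":[0,0,0.02],"rot":[0,0,0],"grip":0.06},{"dp":[0,0,0.03],"rot":[0,0,0],"grip":0.06},{"dp":[0,0,0.03],"rot":[0,0,0],"grip":0.06},{"dp":[0,0,0.03],"rot":[0,0,0],"grip":0.06},{"dp":[0,0,0.02],"rot":[0,0,0],"grip":0.06},{"dp":[0,0,0],"rot":[0,0,0],"grip":0.06}]}}

```text
clock: 42.02
tcp_pos: [0.5471, 0.253, 0.2744]
orientation: [1.927, 2.479, 0.008]
contact_force: [0.5, 0.4, -0.4]
grip_width: 0.0598
```

```bash
python3 - <<'E'
from h import *
corr(104.25)
w=snap('wrist','w10'); t=snap('top','t2'); s=snap('scene','s2'); w9=load('w9')
c=lambda im,x,y,ww,h:cv2.resize(im[max(y,0):max(y,0)+h,max(x,0):max(x,0)+ww,::-1],(400,300),interpolation=cv2.INTER_CUBIC)
pw=proj(w,[(.55,.254,.12)])[0].astype(int); p9=proj(w9,[(.518,-.236,.04)])[0].astype(int); print(pw,p9)
a=c(w['img'],pw[0]-80,pw[1]-60,160,120); b=c(w9['img'],p9[0]-80,p9[1]-60,160,120)
cv2.imwrite('pics/end.png',np.vstack([np.hstack([a,b]),np.hstack([c(t['img'],355,160,100,75),c(s['img'],250,130,160,120)])]))
d=cv2.absdiff(load('top0')['img'],t['img']).max(2)>40; n,l,st,ce=cv2.connectedComponentsWithStats(d.astype(np.uint8)); print([(st[i,4],ce[i].round()) for i in range(1,n) if st[i,4]>8])
E
```

```text
t 42.02 pos [0.5471 0.253  0.2744] yawcorr rot [-0.003   0.005  -0.0007] F [ 0.5  0.4 -0.4] M [0.   0.07 0.01] j [-0.62  0.29  0.1   1.66 -0.03  1.19  1.31]
[321 183] [318 123]
[(np.int32(7677), array([190., 268.])), (np.int32(191), array([ 89., 171.])), (np.int32(14), array([123., 162.])), (np.int32(9), array([128., 159.])), (np.int32(11), array([144., 179.])), (np.int32(306), array([299., 208.])), (np.int32(200), array([400., 227.])), (np.int32(65), array([139., 223.])), (np.int32(63), array([397., 228.])), (np.int32(15), array([157., 247.])), (np.int32(109), array([141., 253.])), (np.int32(37), array([157., 258.])), (np.int32(894), array([ 19., 334.]))]
```

View pics/end.png

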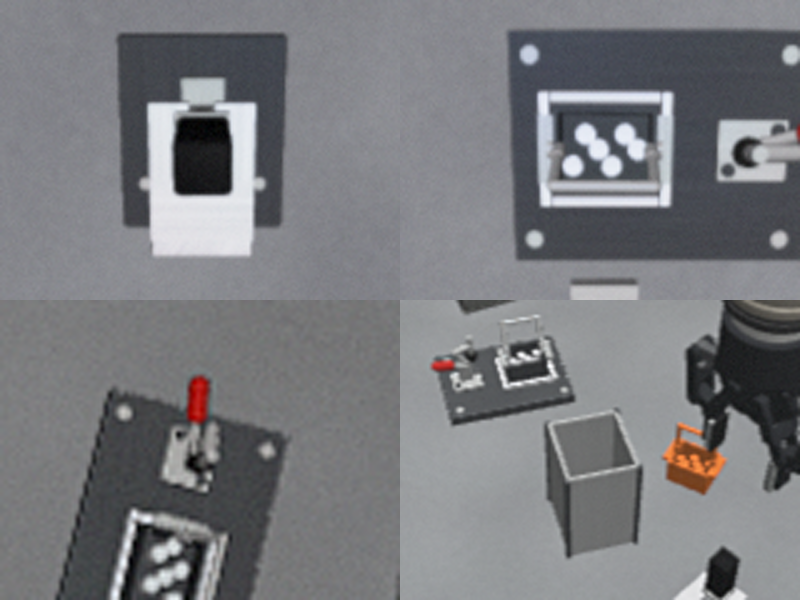

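The final picture agrees on all four views:
- **Rod:** hangs in the stand's slot.
- **Basket:** sits square inside the frame, all pins in, handle fallen to one side.
- **Pot:** empty.
- **Orange basket:** untouched.

Handing in.

```bash
python3 -c "
from bench import hand_in
print(hand_in())"
```

```text
the job is handed in; nothing more can be done
None
```

The job is done and handed in at about 42 s. I took the rod from the dark stand and saw the handle lying to the pot's +y side. I hooked the bar, raised it along its arc and lifted the basket out. I then lowered it into the frame, backed the hook out, hung the rod back and let go.

**Forces:** the wrist readings I took after each move stayed between about 1 and 6 N. The load came off as the basket touched the plate. When the rod was hung back, it came to rest at the same height I had picked it from.

**Last pictures:** they show the basket square inside the frame with its pins in, the pot empty, the rod in the fork slot with the gripper clear above it, and the orange look-alike basket in place.

**Not settled:** comparing the top camera's first and last pictures also showed small changes near the spare clamp and oil bottle, and at the upper left. I put these down to the arm and its shadow and did not check them separately. The gripper kept clear of both.

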